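# Complete the stain rack in order of use

### The job

Get the stain rack ready with its five bottles in order of use along the row, one in each small well: violet-capped, amber dropper, green-capped, red-bulbed dropper, yellow-capped. The amber and the red-bulbed dropper already stand in the rack and stay there, and the row runs whichever way round they stand: so the violet-capped bottle goes into the end well beside the amber one, the green-capped one between the two droppers and the yellow-capped one into the end well beside the red-bulbed one. The lidded white jar for finished slides, now on the open bench beside the rack, goes into the large front well at the finishing end, the one in front of the yellow-capped and red-bulbed bottles; leave everything upright on the well floors and do not move the spirit lamp beside the rack or the beaker among the loose bottles.

Things in the scene. Friction and masses are not known exactly. Their poses are not given: they have to be found in the camera images.
- stain_rack: white fixed rack, 175 (x) by 346 (y) by 24 mm on a grey rim; origin on the bench under its centre, x away from the robot (turned up to 9 deg), y to the left, z up. Five small wells 50 mm across in the back row at x +40, y +132, +66, 0, -66, -132 mm; two large wells 75 mm across in front at x -41, y +95 and -95. All wells 16 deep, black floor 8 above the bench. Ribbed pad at front middle.
- bottle_violet_mid (a point): violet-capped dropping bottle: white, round, 37 mm in diameter, 110 mm tall, violet screw cap 27 mm across and violet band round its label; straight body up to 80 mm above the bottom. Stands loose and upright on the bench at the start, about 80 g. This point: on its axis half-way up, 55 mm above its bottom; z up along the bottle.
- bottle_green_mid (a point): green-capped dropping bottle: white, round, 37 mm in diameter, 110 mm tall, green screw cap 27 mm across and green band round its label; straight body up to 80 mm above the bottom. Stands loose and upright on the bench at the start, about 80 g. This point: on its axis half-way up, 55 mm above its bottom; z up along the bottle.
- bottle_yellow_mid (a point): yellow-capped dropping bottle: white, round, 37 mm in diameter, 110 mm tall, yellow screw cap 27 mm across and yellow band round its label; straight body up to 80 mm above the bottom. Stands loose and upright on the bench at the start, about 80 g. This point: on its axis half-way up, 55 mm above its bottom; z up along the bottle.
- dropper_amber_mid (a point): amber glass dropper bottle with a brown rubber bulb, 37 mm in diameter, 102 mm tall (body to 66 mm, bulb on top). Already stands loose in a rack well and stays there. This point is on its axis half-way up, 51 mm above its bottom; z is up.
- dropper_red_mid (a point): white dropper bottle with a red rubber bulb, 37 mm in diameter, 102 mm tall (body to 66 mm, bulb on top). Already stands loose in a rack well and stays there. This point is on its axis half-way up, 51 mm above its bottom; z is up.
- jar_mid (a point): white round porcelain jar with a lid, loose on the open bench at one side of the rack: 63 mm in diameter, 86 mm tall, 200 g. Body 60 mm across up to 56 mm above its bottom, lid 61 mm across from 56 to 75 mm, knob 16 mm across on top (75 to 85 mm); the lid does not come off. This point: on its axis, 43 mm above its bottom; z up.
- beaker_mid (a point): clear glass beaker, empty, 53 mm in diameter, 64 mm tall, loose on the bench among the bottles; to be left alone. This point is its centre, 32 mm up; z is up.
- lamp_mid (a point): round glass spirit lamp with a glass cap, 80 mm in diameter, 113 mm tall, loose on the bench at one side of the rack; to be left alone. This point is on its axis 56 mm up; z is up.

How it is judged:
At the end, for the whole second after the job is handed in: Bottles upright (7 deg) on well floors, 12 mm of centre: violet in the end well beside amber, green between the droppers, yellow in the end well beside red; jar in the large well in front of red and yellow, 13 mm of centre. Lamp and beaker upright within 30 mm of start. All released, at rest ((((x of dropper_amber_mid in the frame of stain_rack between 0.028 and 0.052 m and y of dropper_amber_mid in the frame of stain_rack between 0.054 and 0.078 m and z of dropper_amber_mid in the frame of stain_rack between 0.053 and 0.065 m and angle between dropper_amber_mid's own z axis and vertical below 0.12 rad) and (x of dropper_red_mid in the frame of stain_rack between 0.028 and 0.052 m and y of dropper_red_mid in the frame of stain_rack between -0.078 and -0.054 m and z of dropper_red_mid in the frame of stain_rack between 0.053 and 0.065 m and angle between dropper_red_mid's own z axis and vertical below 0.12 rad) and (x of bottle_violet_mid in the frame of stain_rack between 0.028 and 0.052 m and y of bottle_violet_mid in the frame of stain_rack between 0.12 and 0.144 m and z of bottle_violet_mid in the frame of stain_rack between 0.057 and 0.069 m and angle between bottle_violet_mid's own z axis and vertical below 0.12 rad) and (x of bottle_yellow_mid in the frame of stain_rack between 0.028 and 0.052 m and y of bottle_yellow_mid in the frame of stain_rack between -0.144 and -0.12 m and z of bottle_yellow_mid in the frame of stain_rack between 0.057 and 0.069 m and angle between bottle_yellow_mid's own z axis and vertical below 0.12 rad) and (x of jar_mid in the frame of stain_rack between -0.054 and -0.028 m and y of jar_mid in the frame of stain_rack between -0.108 and -0.082 m and z of jar_mid in the frame of stain_rack between 0.045 and 0.057 m and angle between jar_mid's own z axis and vertical below 0.12 rad)) or ((x of dropper_amber_mid in the frame of stain_rack between 0.028 and 0.052 m and y of dropper_amber_mid in the frame of stain_rack between -0.078 and -0.054 m and z of dropper_amber_mid in the frame of stain_rack between 0.053 and 0.065 m and angle between dropper_amber_mid's own z axis and vertical below 0.12 rad) and (x of dropper_red_mid in the frame of stain_rack between 0.028 and 0.052 m and y of dropper_red_mid in the frame of stain_rack between 0.054 and 0.078 m and z of dropper_red_mid in the frame of stain_rack between 0.053 and 0.065 m and angle between dropper_red_mid's own z axis and vertical below 0.12 rad) and (x of bottle_violet_mid in the frame of stain_rack between 0.028 and 0.052 m and y of bottle_violet_mid in the frame of stain_rack between -0.144 and -0.12 m and z of bottle_violet_mid in the frame of stain_rack between 0.057 and 0.069 m and angle between bottle_violet_mid's own z axis and vertical below 0.12 rad) and (x of bottle_yellow_mid in the frame of stain_rack between 0.028 and 0.052 m and y of bottle_yellow_mid in the frame of stain_rack between 0.12 and 0.144 m and z of bottle_yellow_mid in the frame of stain_rack between 0.057 and 0.069 m and angle between bottle_yellow_mid's own z axis and vertical below 0.12 rad) and (x of jar_mid in the frame of stain_rack between -0.054 and -0.028 m and y of jar_mid in the frame of stain_rack between 0.082 and 0.108 m and z of jar_mid in the frame of stain_rack between 0.045 and 0.057 m and angle between jar_mid's own z axis and vertical below 0.12 rad))) and x of bottle_green_mid in the frame of stain_rack between 0.028 and 0.052 m and y of bottle_green_mid in the frame of stain_rack between -0.012 and 0.012 m and z of bottle_green_mid in the frame of stain_rack between 0.057 and 0.069 m and angle between each of bottle_green_mid, beaker_mid, lamp_mid's own z axis and vertical below 0.12 rad and distance of each of beaker_mid, lamp_mid from where it was at the start of the episode below 0.03 m and linear speed of each of bottle_violet, bottle_green, bottle_yellow, jar, dropper_amber, dropper_red below 0.02 m/s); the robot touches nothing.
It fails at once if a dropper bottle in the rack is knocked over or lifted out (angle between any of dropper_amber_mid, dropper_red_mid's own z axis and vertical above 0.6 rad or distance of any of dropper_amber_mid, dropper_red_mid from where it was at the start of the episode above 0.03 m).
It fails at once if the spirit lamp or the beaker is knocked over or moved away (angle between any of beaker_mid, lamp_mid's own z axis and vertical above 0.6 rad or distance of any of beaker_mid, lamp_mid from where it was at the start of the episode above 0.04 m).
It also fails if it takes over 122 s, if anything falls off the work surface, if the arm or the gripper's body presses on something with over 40 N, if the wrist force passes 120 N, or if a joint passes its speed limit or range.

### The arm

A 6-joint arm with a two-finger parallel gripper is mounted at the origin on a cart in front of the work surface, level with it; the furniture and walls round the work are solid. World frame = base frame: x ahead of the robot, y to its left, z up, the work surface at z = 0. Lengths are in m, angles in rad, forces in N, time in s.
With the tool pointing down it reaches from about 0.3 to 0.95 m from the base axis. Payload 3.1 kg.
Tool frame: the origin (TCP) lies midway between the tips of the shut fingers; the grasp point (between the pads) lies 19 mm behind it; z points along the fingers, y is the line along which they close (so a half turn about z gives the same grasp; the last joint's range is limited). The gripper opens to 85 mm and grips with 20 to 120 N. Pads are 22 mm wide; open, the fingers measure 114 mm over their backs; the gripper's body (76 mm by 85 mm) begins 54 mm behind the grasp point. The pads swing forward as they close: fully open they stand 13 mm farther back than shut.
Start: joints at [1.169, 0.308, 1.634, -0, 1.2, -0.07], TCP at [0.204, 0.591, 0.231] pointing down, gripper open.
Joint ranges: [-3.06, 3.06], [-0.79, 1.96], [0.05, 2.63], [-1.19, 4.34], [0.05, 2.64], [-2.94, 2.94]. Speed limits (rad/s): [2.79, 2.79, 3.14, 3.14, 3.14, 3.14].

### API

Orientations are given as a unit quaternion [w, x, y, z].
In Python, from workcell import arm, viewer, workorder gives the robot as it stands.
- The arm moves only by the tool move_arm, never from a script. Its argument "motion" is a list of rows, each a list of 4 numbers: the shift along the tool's x, y, z in cm, then the turn about the tool's z in degrees. A call has 1 to 8 rows; each row shifts and turns the commanded pose from where the row before left it, along the tool's axes as they then stand; what a row does not reach is not made up. A row lasts 1/12 s, in which the tool goes at most 41.7 mm and 7.16 degrees, less where a joint would pass 70% of its speed; a pose out of reach is approached as far as the arm can. A call with a gripper value outside its range is refused whole. "gripper" is the closure, from 0 (fully open) to 1 (shut), set as the call begins (left out, the last holds). The fingers move at their own pace and stop on an object; "grip_force" is the grip in N (left out, the last holds). Time passes only in rows, so rows that do not move let the fingers close. It gives the time, the measured TCP pose, the force and the opening at its end, in the units of the state.
- arm.read_state(): the state, without advancing time (a new reading comes with each control period).
- viewer.snapshot(name): name is "side" or "top"; returns the picture (384x512x3 uint8, red, green, blue); there is no depth.
- viewer.calibration(name): a dict with "K" (3x3 intrinsics, pixels), "world_from_camera" (4x4, takes a point from camera to world coordinates). Camera axes: x right, y up, looking along -z (the intrinsics and any distortion apply to the point x, -y, -z); pixel columns grow to the right and rows downward; lengths in m; the calibration is good to about 2 mm. A picture is of the moment at which its call begins. calibration takes no time and is no camera call.
- workorder.close_job(): hands the job in, once; it reports no verdict.
The state is a dict: "time_s": time; "joint_pos": joint angles; "dq": joint speeds; "tau": joint torques, N m; "ee_pos": TCP position; "ee_rot": TCP orientation; "ft_force": force on the tool from outside, world axes, zero at the start; "torque": the same for the moment, N m; "grip_width": opening from 0.0 (shut) to 1.0 (fully open).
Only numpy, scipy, OpenCV 4.12 (cv2) and the standard library are available. Lean on these libraries where they do the work, as an engineer would, in place of code of your own. Each camera call takes 0.05 s, during which the arm holds its last target. There are 200 camera calls.

## Working session

There is one attempt and no reset: what is moved stays moved. The work goes in short steps, Python scripts to look and compute and a tool call to move; the robot and the scene stay as the last step left them, time stands still between calls to the robot, and variables do not carry over. Pictures are saved under pics/ and viewed, on a budget of 14 in all, crops included, one or two more only if the job needs it, and the job is handed in when it is done.

Besides the shell and the picture viewer there is one more tool, called as a command line: name --pt "numbers of a row" for each row, then --argument value for the rest. move_arm: Moves the arm, as the interface text tells. Its arguments: {"type":"object","properties":{"motion":{"type":"array","items":{"type":"array","items":{"type":"number"}}},"gripper":{"type":"number"},"grip_force":{"type":"number"}},"required":["motion"]}

```bash
ls; mkdir -p pics; python3 - <<'E'
from workcell import arm, viewer
import cv2,numpy as np
for n in("top","side"):
    im=viewer.snapshot(n); cv2.imwrite(f"pics/{n}0.png",im[...,::-1]); c=viewer.calibration(n)
    print(n,{k:np.round(v,4).tolist() if not isinstance(v,str) else v for k,v in c.items()})
print(arm.read_state())
E
```

```text
pics
top {'K': [[485.4506, 0.0, 265.8933], [0.0, 485.4506, 187.0368], [0.0, 0.0, 1.0]], 'world_from_camera': [[-0.0211, 0.9862, -0.1642, 0.3597], [-0.9994, -0.0251, -0.0221, 0.0454], [-0.0259, 0.1636, 0.9862, 1.2102], [0.0, 0.0, 0.0, 1.0]]}
side {'K': [[447.0287, 0.0, 254.9313], [0.0, 447.0287, 191.4617], [0.0, 0.0, 1.0]], 'world_from_camera': [[0.9988, 0.0032, 0.0495, 0.5859], [0.0423, 0.4665, -0.8835, -0.8174], [-0.0259, 0.8845, 0.4658, 0.5314], [0.0, 0.0, 0.0, 1.0]]}
{'time_s': 0.1, 'joint_pos': array([ 1.16927683e+00,  3.08942374e-01,  1.63508177e+00, -1.05094401e-05,
        1.19972388e+00, -6.97107078e-02]), 'dq': array([-8.32434257e-04, -1.31287990e-03, -3.09213457e-03, -5.25767558e-05,
       -1.02276247e-03, -9.69821242e-04]), 'tau': array([-5.29508288e-04, -4.16412413e+01, -2.77643323e+01, -2.70542978e-05,
        4.07573840e-03, -5.46417780e-06]), 'ee_pos': array([0.20333079, 0.59018966, 0.23013599]), 'ee_rot': array([-2.46816233e-04,  1.65142396e-01,  9.86269146e-01, -1.04905226e-03]), 'ft_force': array([ 0.66152861, -0.04392351,  0.10945293]), 'torque': array([0.00395647, 0.03362981, 0.03444529]), 'grip_width': 1.0005547868822986}
```

View pics/top0.png

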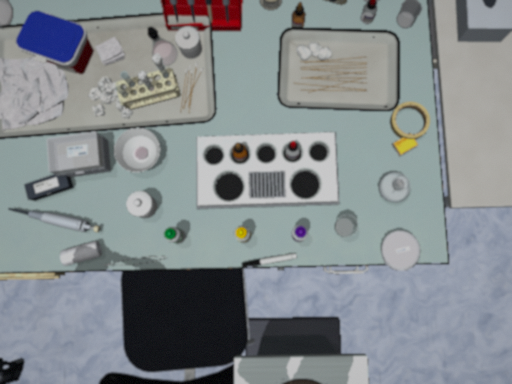

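View pics/side0.png

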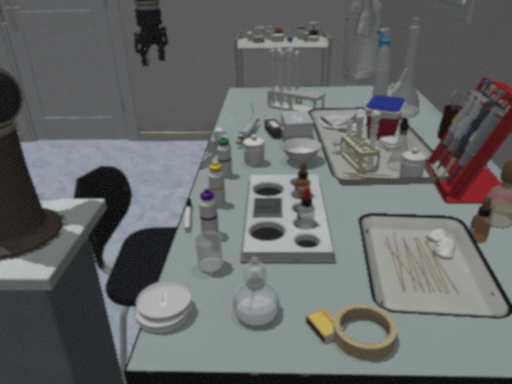

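The first views show the amber dropper on the left (+y) at top (240,152) and the red one on the right at (292,150). The jar is at (140,203), the lamp at (395,187), and green, yellow, violet and the beaker stand near rows 224-234. I'll enlarge both views to get exact pixels.

```bash
python3 - <<'E'
import cv2
t=cv2.imread("pics/top0.png"); s=cv2.imread("pics/side0.png")
def crop(im,x0,y0,x1,y1,f,n):
    c=cv2.resize(im[y0:y1,x0:x1],None,fx=f,fy=f,interpolation=cv2.INTER_CUBIC)
    for x in range((x0+19)//20*20,x1,20):
        cv2.line(c,(int((x-x0)*f),0),(int((x-x0)*f),5),(0,0,255),1); cv2.putText(c,str(x),(int((x-x0)*f)-8,15),0,.35,(0,0,255))
    for y in range((y0+19)//20*20,y1,20):
        cv2.line(c,(0,int((y-y0)*f)),(5,int((y-y0)*f)),(0,0,255),1); cv2.putText(c,str(y),(7,int((y-y0)*f)+3),0,.35,(0,0,255))
    cv2.imwrite("pics/"+n,c)
crop(t,115,125,415,275,2.66,"tc.png"); crop(s,180,115,345,335,2.7,"sc.png")
E
```

```text
(no output)
```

View pics/tc.png

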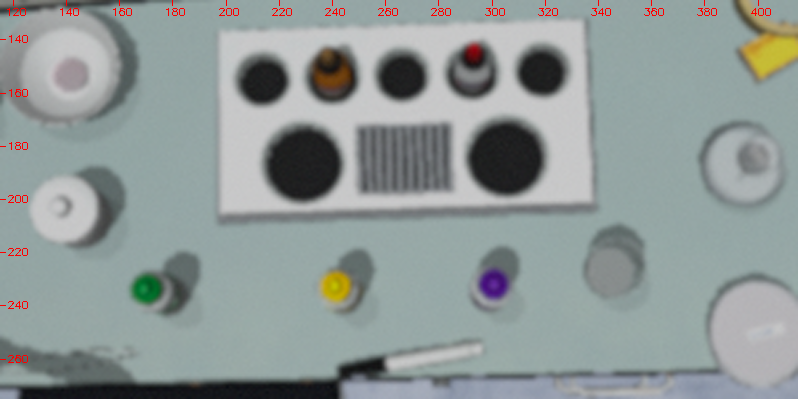

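View pics/sc.png

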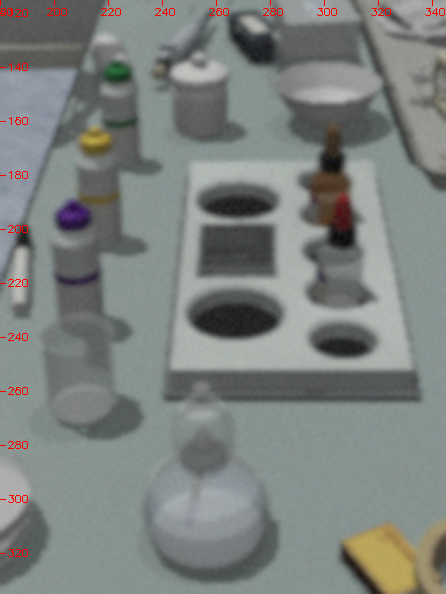

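The top crop puts the caps at green (171,234), yellow (241,233) and violet (300,232), with the jar knob at (138,203). The side crop has the caps at (223,140), (215,165) and (206,194), and the knob at (254,138). The three empty small wells and both large wells show as dark discs. Next I'll triangulate.

```bash
cat > h.py <<'E'
import numpy as np, cv2
from scipy.optimize import least_squares
from workcell import arm, viewer
C={n:viewer.calibration(n) for n in("top","side")}
def proj(n,P):
    M=np.linalg.inv(C[n]["world_from_camera"]); p=np.atleast_2d(P)@M[:3,:3].T+M[:3,3]
    q=(p*[1,-1,-1])@np.array(C[n]["K"]).T; return q[:,:2]/q[:,2:]
def ray(n,uv):
    T=np.array(C[n]["world_from_camera"]); d=np.linalg.inv(C[n]["K"])@[*uv,1]
    return T[:3,3],T[:3,:3]@(d*[1,-1,-1])
def onz(n,uv,z): o,d=ray(n,uv); return o+d*(z-o[2])/d[2]
def tri(a,b):
    r=least_squares(lambda P:np.r_[(proj("top",P)[0]-a),(proj("side",P)[0]-b)],[.4,0,.05]); return r.x,np.abs(r.fun).max()
def hsvc(im,box,lo,hi):
    x0,y0,x1,y1=box; h=cv2.cvtColor(im[y0:y1,x0:x1],cv2.COLOR_BGR2HSV); m=cv2.inRange(h,lo,hi)
    n,l,s,c=cv2.connectedComponentsWithStats(m); k=1+np.argmax(s[1:,4]); return c[k]+[x0,y0],s[k,4]
COL=dict(green=((60,110,40),(85,255,255)),yellow=((20,130,80),(33,255,255)),violet=((120,100,40),(145,255,255)))
def to(x,y,z,a):
    """tool shift (cm) after turning so that the tool y axis has world angle a (deg)"""
    s=arm.read_state(); from scipy.spatial.transform import Rotation as R
    q=s["ee_rot"]; M=R.from_quat([q[1],q[2],q[3],q[0]]).as_matrix()
    cur=np.degrees(np.arctan2(M[1,1],M[0,1])); turn=-((a-cur+90)%180-90)
    M2=M@R.from_euler("z",turn,degrees=True).as_matrix(); e=np.array([x,y,z])-s["ee_pos"]
    print("t%.2f TCP"%s["time_s"],s["ee_pos"].round(4),"yaw %.1f"%cur,"turn %.1f"%turn,"before",(M.T@e*100).round(2),"after",(M2.T@e*100).round(2),"j6 %.2f"%s["joint_pos"][5],"tilt",M[:,2].round(3))
E
python3 - <<'E'
from h import *
t=cv2.imread("pics/top0.png"); s=cv2.imread("pics/side0.png")
boxes=dict(green=((160,222,185,248),(208,128,240,152)),yellow=((230,220,255,245),(200,154,232,178)),violet=((288,220,315,245),(195,182,225,206)))
for k in COL:
    a,n=hsvc(t,boxes[k][0],*COL[k]); b,m=hsvc(s,boxes[k][1],*COL[k]); P,r=tri(a,b); print(k,a.round(1),n,b.round(1),m,P.round(4),round(r,2))
print("jar",tri((138.2,202.8),(253.7,138)), "base side",onz("side",(254,160),0))
W={}
for n,im,bx in(("top",t,[(201,140,226,166),(254,140,280,166),(307,138,330,164),(210,165,246,203),(288,165,325,203)]),("side",s,[None,None,(292,232,325,250),(250,218,290,241),(250,180,290,198)])):
    W[n]=[]
    for b in bx:
        if b is None: W[n].append(None);continue
        c,a=hsvc(im,b,(0,0,0),(180,255,70)); W[n].append(c); print(n,c.round(1),a)
L=np.array([[.04,.132],[.04,0],[.04,-.132],[-.041,.095],[-.041,-.095]])
def f(p,n="top"):
    c,sn=np.cos(p[2]),np.sin(p[2]); Q=L@np.array([[c,sn],[-sn,c]])+p[:2]
    return (proj(n,np.c_[Q,np.full(5,.016)])-np.array(W[n])).ravel()
r=least_squares(f,[.5,0,0]);print("rack",r.x,np.degrees(r.x[2]),r.fun.round(2))
c,sn=np.cos(r.x[2]),np.sin(r.x[2]);Q=L@np.array([[c,sn],[-sn,c]])+r.x[:2];print(Q.round(4))
W_,_=0,0
print("side floor proj(z8)",proj("side",np.c_[Q,np.full(5,.008)]).round(1),"z24",proj("side",np.c_[Q,np.full(5,.024)]).round(1))
for k,d in(("rackFL",(197,206)),):pass
print("lamp",onz("top",(393,187),.03),"beaker",onz("top",(344,225),.03))
E
```

```text
green [169.8 233.2] 93 [222.8 141.4] 36 [0.4426 0.2938 0.0967] 0.24
yellow [240.9 232.1] 98 [215.2 167.1] 60 [0.4415 0.1298 0.0968] 0.08
violet [300.3 231.2] 91 [206.7 194.7] 88 [ 0.4404 -0.0061  0.0965] 0.09
jar (array([0.5192034 , 0.37533869, 0.07403394]), np.float64(0.2983608484422007)) base side [0.51829963 0.38917679 0.        ]
top [213.7 155.2] 207
top [265.6 153.5] 208
top [318.2 151.8] 205
top [228.8 186.4] 554
top [304.8 184.1] 556
side [306.6 242.9] 102
side [266.6 233. ] 307
side [267.7 190.6] 154
rack [0.60413507 0.07035618 0.00670392] 0.38410650566560944 [-0.06  0.05  0.16  0.05  0.01  0.05 -0.08 -0.02 -0.03 -0.12]
[[ 0.6432  0.2026]
 [ 0.6441  0.0706]
 [ 0.645  -0.0614]
 [ 0.5625  0.1651]
 [ 0.5638 -0.0249]]
side floor proj(z8) [[299.5 186.3]
 [302.6 212.6]
 [306.4 245.6]
 [267.7 193.3]
 [266.7 235.6]] z24 [[299.7 180.7]
 [302.7 206.5]
 [306.6 239. ]
 [267.6 187.6]
 [266.6 229.2]]
lamp [ 0.54833751 -0.23932795  0.03      ] beaker [ 0.45810645 -0.11543342  0.03      ]
```

Both views agree: the rack is at (0.604, 0.070) with a yaw of 0.4°, and cap and knob heights match the text to within a few mm. I'll do the jar first, keeping the present yaw.

```bash
python3 -c "
from h import *
to(.5185,.374,.14,71)"
```

```text
t0.10 TCP [0.2033 0.5902 0.2301] yaw 71.0 turn -0.0 before [-36.84 -10.15   9.03] after [-36.84 -10.16   9.03] j6 -0.07 tilt [-0.001 -0.002 -1.   ]
```

move_arm --pt "-3.7 -1 0 0" --pt "-3.7 -1 0 0" --pt "-3.7 -1 0 0" --pt "-3.7 -1 0 0" --pt "-3.7 -1 0.5 0" --pt "-3.7 -1 1 0" --pt "-3.7 -1 1 0" --pt "-3.7 -1 1 0" --gripper 0

```text
time_s: 0.77
ee_pos: [0.4585, 0.4175, 0.1956]
ee_rot: [-0.0, 0.165, 0.986, -0.0]
ft_force: [0.6, 0.5, -0.0]
grip_width: 1.003
```

move_arm --pt "-3.7 -1 2 0" --pt "-3.5 -1.1 2 0" --pt "0 0 1.5 0" --pt "0 0 0 0" --pt "0 0 0 0" --pt "0 0 0 0"

```text
time_s: 1.27
ee_pos: [0.5169, 0.3771, 0.1425]
ee_rot: [-0.0, 0.165, 0.986, 0.0]
ft_force: [0.5, -0.4, 0.9]
grip_width: 1.004
```

```bash
python3 - <<'E'
from h import *
to(.5185,.374,.024,71)
a=viewer.snapshot("top")[...,::-1];b=viewer.snapshot("side")[...,::-1]
A=cv2.resize(a[130:250,80:220],None,fx=2.8,fy=2.8,interpolation=2);B=cv2.resize(b[70:190,200:340],None,fx=2.8,fy=2.8,interpolation=2)
cv2.imwrite("pics/jar1.png",np.hstack([A,B]))
print(proj("top",arm.read_state()["ee_pos"]),proj("side",arm.read_state()["ee_pos"]))
E
```

```text
t1.27 TCP [0.5169 0.3771 0.1425] yaw 71.0 turn 0.0 before [-0.25 -0.25 11.85] after [-0.25 -0.25 11.85] j6 -0.68 tilt [-0.  0. -1.]
[[128.14312374 199.31195327]] [[252.06435608 114.17046094]]
```

View pics/jar1.png

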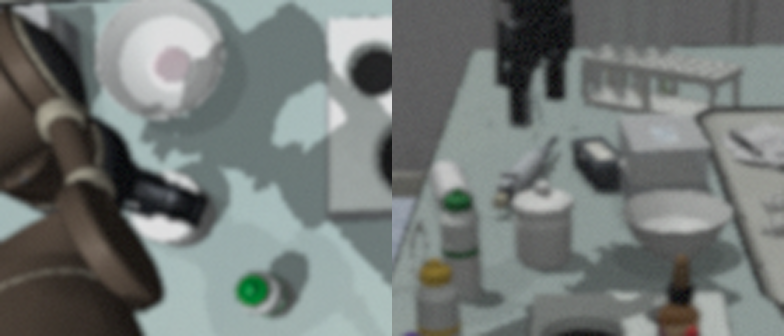

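The side crop shows the open fingers centred at pixel column 252, matching the projected TCP, with the jar at 254. The offset is a few mm as computed, so I'll correct it and go down.

move_arm --pt "-0.25 -0.25 1 0" --pt "0 0 2.5 0" --pt "0 0 2.5 0" --pt "0 0 2.5 0" --pt "0 0 2 0" --pt "0 0 1.3 0" --pt "0 0 0 0" --pt "0 0 0 0"

```text
time_s: 2.03
ee_pos: [0.5185, 0.3733, 0.0237]
ee_rot: [-0.0, 0.165, 0.986, -0.0]
ft_force: [0.6, 0.1, 0.2]
grip_width: 1.0
```

move_arm --pt "0 0 0 0" --pt "0 0 0 0" --pt "0 0 0 0" --pt "0 0 0 0" --pt "0 0 0 0" --pt "0 0 0 0" --pt "0 0 0 0" --pt "0 0 0 0" --gripper 1 --grip_force 40

```text
time_s: 2.7
ee_pos: [0.5208, 0.3743, 0.0267]
ee_rot: [0.002, 0.165, 0.986, 0.001]
ft_force: [-1.2, -0.4, 6.4]
grip_width: 0.691
```

move_arm --pt "0 0 0 0" --pt "0 0 0 0" --pt "0 0 -0.5 0" --pt "0 0 -1 0" --pt "0 0 -1.5 0" --pt "0 0 0 0"

```text
time_s: 3.2
ee_pos: [0.5212, 0.3746, 0.0578]
ee_rot: [0.002, 0.165, 0.986, 0.002]
ft_force: [0.4, 0.2, -0.3]
grip_width: 0.689
```

move_arm --pt "0 0 -2 0" --pt "0 0 -2 0" --pt "0 0 -1.2 0" --pt "0 0 0 0" --pt "0 0 0 0"

```text
time_s: 3.62
ee_pos: [0.5197, 0.3737, 0.1072]
ee_rot: [0.001, 0.165, 0.986, 0.001]
ft_force: [-0.2, -0.7, -1.2]
grip_width: 0.691
```

```bash
python3 - <<'E'
from h import *
to(.5638,-.0249,.11,71)
b=viewer.snapshot("side")[...,::-1]
cv2.imwrite("pics/jar2.png",cv2.resize(b[70:190,200:340],None,fx=2.8,fy=2.8,interpolation=2))
E
```

```text
t3.62 TCP [0.5197 0.3737 0.1072] yaw 71.0 turn -0.0 before [-17.15 -36.25  -0.33] after [-17.14 -36.25  -0.33] j6 -0.68 tilt [ 0.002  0.001 -1.   ]
```

View pics/jar2.png

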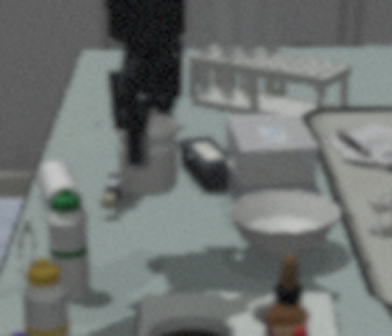

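The side crop shows the jar hanging upright in the gripper, centred near column 253, with its bottom clear of the bench. Next I carry it to the well.

move_arm --pt "-1.0 -2.1 0 0" --pt "-1.7 -3.6 0 0" --pt "-1.7 -3.6 0 0" --pt "-1.7 -3.6 0 0" --pt "-1.7 -3.6 0 0" --pt "-1.7 -3.6 0 0" --pt "-1.7 -3.6 0 0" --pt "-1.7 -3.6 0 0"

```text
time_s: 4.33
ee_pos: [0.5505, 0.0712, 0.1044]
ee_rot: [-0.001, 0.165, 0.986, -0.0]
ft_force: [0.8, 0.4, -2.6]
grip_width: 0.695
```

move_arm --pt "-1.7 -3.6 0 0" --pt "-1.5 -3 0 0" --pt "-1 -2.2 0 0" --pt "0 0 0 0" --pt "0 0 0 0" --pt "0 0 0 0" --pt "0 0 0 0"

```text
time_s: 4.92
ee_pos: [0.5622, -0.0226, 0.1051]
ee_rot: [-0.001, 0.165, 0.986, 0.0]
ft_force: [0.3, -0.4, -2.4]
grip_width: 0.697
```

```bash
python3 - <<'E'
from h import *
to(.5638,-.0249,.11,71)
a=viewer.snapshot("top")[...,::-1];b=viewer.snapshot("side")[...,::-1]
A=cv2.resize(a[120:240,200:340],None,fx=2.8,fy=2.8,interpolation=2);B=cv2.resize(b[130:250,200:340],None,fx=2.8,fy=2.8,interpolation=2)
cv2.imwrite("pics/jar3.png",np.hstack([A,B]))
E
```

```text
t4.92 TCP [ 0.5622 -0.0226  0.1051] yaw 71.1 turn 0.1 before [-0.23 -0.16 -0.49] after [-0.23 -0.16 -0.49] j6 -1.36 tilt [-0.002  0.001 -1.   ]
```

View pics/jar3.png

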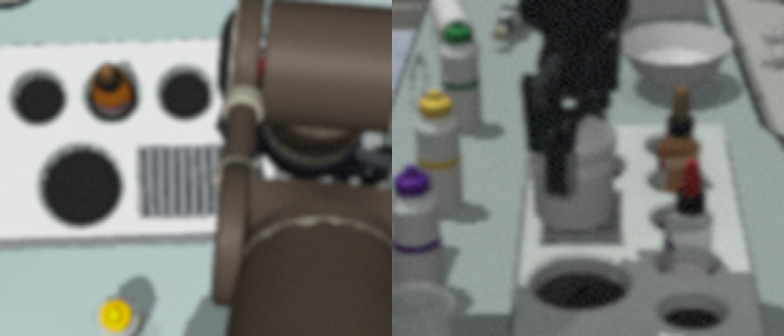

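The side crop has the jar centred on column 267, in line with the well at 266.7. The top view is blocked by the arm. Lowering it now.

move_arm --pt "-0.1 -0.2 1 0" --pt "0 0 2 0" --pt "0 0 1.5 0" --pt "0 0 1 0" --pt "0 0 0.5 0" --pt "0 0 0.5 0" --pt "0 0 0 0" --pt "0 0 0 0"

```text
time_s: 5.68
ee_pos: [0.5637, -0.026, 0.0413]
ee_rot: [0.0, 0.165, 0.986, -0.0]
ft_force: [0.2, -0.2, -1.4]
grip_width: 0.691
```

move_arm --pt "0 0 0.2 0" --pt "0 0 0.2 0" --pt "0 0 0.1 0" --pt "0 0 0 0" --pt "0 0 0 0"

```text
time_s: 6.1
ee_pos: [0.5634, -0.026, 0.0362]
ee_rot: [0.0, 0.165, 0.986, 0.0]
ft_force: [0.4, -0.1, -0.6]
grip_width: 0.691
```

move_arm --pt "0 0 0.15 0" --pt "0 0 0 0" --pt "0 0 0.15 0" --pt "0 0 0 0" --pt "0 0 0 0"

```text
time_s: 6.52
ee_pos: [0.5643, -0.0262, 0.0347]
ee_rot: [0.001, 0.165, 0.986, -0.0]
ft_force: [-1.8, 1.1, 7.1]
grip_width: 0.695
```

The floor contact came at 0.0347, as predicted. Releasing.

move_arm --pt "0 0 0 0" --pt "0 0 0 0" --pt "0 0 0 0" --pt "0 0 0 0" --pt "0 0 0 0" --pt "0 0 0 0" --gripper 0

```text
time_s: 7.02
ee_pos: [0.5632, -0.026, 0.0328]
ee_rot: [-0.0, 0.165, 0.986, -0.0]
ft_force: [-0.1, 0.2, 0.6]
grip_width: 0.999
```

move_arm --pt "0 0 -0.5 0" --pt "0 0 -1.5 0" --pt "0 0 -3 0" --pt "0 0 -4 0" --pt "0 0 -4 0" --pt "0 0 -2 0"

```text
time_s: 7.52
ee_pos: [0.5661, -0.0263, 0.1887]
ee_rot: [0.004, 0.165, 0.986, 0.0]
ft_force: [1.6, -0.1, 1.0]
grip_width: 0.999
```

```bash
python3 - <<'E'
from h import *
to(.4404,-.0061,.19,0)
E
```

```text
t7.52 TCP [ 0.5661 -0.0263  0.1887] yaw 71.0 turn 71.0 before [12.55 -2.18 -0.23] after [  2.02 -12.57  -0.23] j6 -1.36 tilt [ 0.008 -0.001 -1.   ]
```

move_arm --pt "0 0 0 7.1" --pt "0 0 0 7.1" --pt "0 0 0 7.1" --pt "0 0 0 7.1" --pt "0 0 0 7.1" --pt "0 0 0 7.1" --pt "0 0 0 7.1" --pt "0 0 0 7.1"

```text
time_s: 8.18
ee_pos: [0.5633, -0.026, 0.1834]
ee_rot: [0.0, 0.617, 0.787, 0.0]
ft_force: [0.1, -0.2, -0.1]
grip_width: 1.0
```

move_arm --pt "0 0 0 7.1" --pt "0 0 0 7.1" --pt "0.5 -3 0 0" --pt "0.5 -3.5 0 0" --pt "0.5 -3.5 1 0" --pt "0.5 -2.6 1 0" --pt "0 0 0 0" --pt "0 0 0 0"

```text
time_s: 8.85
ee_pos: [0.4352, -0.0056, 0.1624]
ee_rot: [-0.001, 0.707, 0.707, -0.001]
ft_force: [-0.2, 0.1, -0.2]
grip_width: 0.998
```

```bash
python3 - <<'E'
from h import *
to(.4404,-.0061,.049,0)
a=viewer.snapshot("top")[...,::-1];b=viewer.snapshot("side")[...,::-1]
A=cv2.resize(a[130:250,230:370],None,fx=2.8,fy=2.8,interpolation=2);B=cv2.resize(b[150:270,180:320],None,fx=2.8,fy=2.8,interpolation=2)
cv2.imwrite("pics/v1.png",np.hstack([A,B]))
print(proj("side",arm.read_state()["ee_pos"]))
E
```

```text
t8.85 TCP [ 0.4352 -0.0056  0.1624] yaw 0.0 turn 0.0 before [-0.05  0.54 11.34] after [-0.05  0.54 11.34] j6 -0.11 tilt [-0.002  0.    -1.   ]
[[203.4468826  164.94547347]]
```

View pics/v1.png

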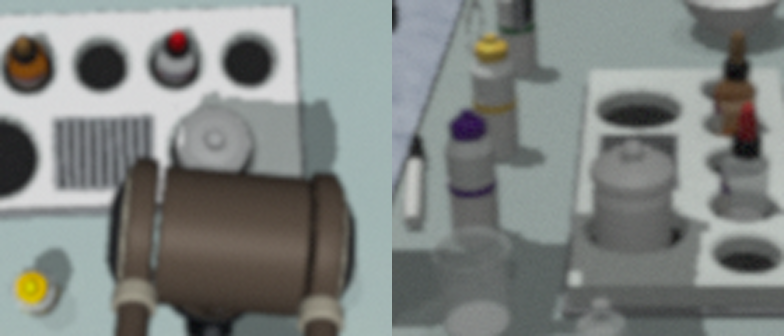

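The jar is seated in the right-hand large well, top (215,140) in the crop. The fingers straddle the violet cap in the side crop, at columns 395 and 515 with the cap at 466. Correcting by 5 mm in x and going down.

move_arm --pt "0 0.5 1 0" --pt "0 0 2.5 0" --pt "0 0 2.5 0" --pt "0 0 2.5 0" --pt "0 0 2 0" --pt "0 0 1 0" --pt "0 0 0 0" --pt "0 0 0 0"

```text
time_s: 9.62
ee_pos: [0.4436, -0.0062, 0.0483]
ee_rot: [0.0, 0.707, 0.707, 0.0]
ft_force: [1.1, 0.3, -0.5]
grip_width: 0.993
```

```bash
python3 - <<'E'
from h import *
to(.4404,-.0061,.045,0)
E
```

```text
t9.62 TCP [ 0.4436 -0.0062  0.0483] yaw -0.0 turn -0.0 before [ 0.01 -0.32  0.33] after [ 0.01 -0.32  0.33] j6 -0.11 tilt [ 0. -0. -1.]
```

move_arm --pt "0 0 0 0" --pt "0 0 0 0" --pt "0 0 0 0" --pt "0 0 0 0" --pt "0 0 0 0" --pt "0 0 0 0" --pt "0 0 0 0" --pt "0 0 0 0" --gripper 1 --grip_force 40

```text
time_s: 10.28
ee_pos: [0.4431, -0.0061, 0.0491]
ee_rot: [0.001, 0.707, 0.707, 0.0]
ft_force: [-1.9, -0.2, 6.3]
grip_width: 0.426
```

move_arm --pt "0 0 0 0" --pt "0 0 0 0" --pt "0 0 -0.5 0" --pt "0 0 -2 0" --pt "0 0 -4 0" --pt "0 0 -4 0" --pt "0 0 -3.5 0" --pt "0 0 0 0"

```text
time_s: 10.95
ee_pos: [0.4481, -0.0065, 0.1958]
ee_rot: [0.006, 0.707, 0.707, 0.005]
ft_force: [1.6, 1.1, -0.1]
grip_width: 0.425
```

```bash
python3 - <<'E'
from h import *
to(.6432,.2026,.19,0)
b=viewer.snapshot("side")[...,::-1]; P=arm.read_state()["ee_pos"]; print(proj("side",P))
print(hsvc(b,(150,60,290,200),*COL["violet"]))
E
```

```text
t10.95 TCP [ 0.4481 -0.0065  0.1958] yaw -0.0 turn -0.0 before [20.92 19.5   0.85] after [20.92 19.5   0.85] j6 -0.11 tilt [ 0.016 -0.002 -1.   ]
[[205.92836267 151.70503803]]
(array([205.73737374, 127.18181818]), np.int32(99))
```

The bottle is lifted: the cap went from side row 195 to row 127. Carrying it to the +132 well.

move_arm --pt "1.5 1.4 0 0" --pt "2.7 2.5 0 0" --pt "2.9 2.7 0 0" --pt "2.9 2.7 0 0" --pt "2.9 2.7 0 0" --pt "2.9 2.7 0 0" --pt "2.6 2.4 0 0" --pt "1.5 1.4 0 0"

```text
time_s: 11.67
ee_pos: [0.6283, 0.1958, 0.1856]
ee_rot: [-0.001, 0.707, 0.708, -0.0]
ft_force: [-0.2, 0.3, 0.1]
grip_width: 0.426
```

move_arm --pt "1 1 0 0" --pt "0 0 0 0" --pt "0 0 0 0" --pt "0 0 0 0" --pt "0 0 0 0"

```text
time_s: 12.08
ee_pos: [0.636, 0.2019, 0.187]
ee_rot: [-0.001, 0.707, 0.707, -0.001]
ft_force: [0.4, -0.3, -0.1]
grip_width: 0.423
```

```bash
cat > chk.py <<'E'
import sys
from h import *
k,wx,wy=sys.argv[1],float(sys.argv[2]),float(sys.argv[3])
to(wx,wy,.057,0)
b=viewer.snapshot("side")[...,::-1]; P=arm.read_state()["ee_pos"]
c,n=hsvc(b,(180,30,380,260),*COL[k]); o,d=ray("side",c); s=(P[1]-o[1])/d[1]
print("cap px",c.round(1),n,"cap x,z at TCP y:",(o+d*s).round(4),"cap-TCP z",round((o+d*s)[2]-P[2],4))
E
python3 chk.py violet .6432 .2026
```

```text
t12.08 TCP [0.636  0.2019 0.187 ] yaw -0.1 turn -0.1 before [ 0.09  0.75 13.  ] after [ 0.09  0.75 13.  ] j6 0.24 tilt [-0.002 -0.001 -1.   ]
cap px [299.   99.5] 48 cap x,z at TCP y: [0.6374 0.2019 0.2345] cap-TCP z 0.047
```

move_arm --pt "0.1 0.7 0 0" --pt "0 0 2 0" --pt "0 0 3 0" --pt "0 0 3 0" --pt "0 0 2 0" --pt "0 0 0.8 0" --pt "0 0 0 0" --pt "0 0 0 0"

```text
time_s: 12.8
ee_pos: [0.645, 0.2038, 0.0806]
ee_rot: [0.0, 0.707, 0.707, 0.0]
ft_force: [-0.6, 0.6, -0.9]
grip_width: 0.424
```

```bash
python3 chk.py violet .6432 .2026
```

```text
t12.80 TCP [0.645  0.2038 0.0806] yaw -0.0 turn -0.0 before [-0.12 -0.18  2.36] after [-0.12 -0.18  2.36] j6 0.24 tilt [ 0.001  0.    -1.   ]
cap px [302.  142.4] 46 cap x,z at TCP y: [0.6467 0.2041 0.1273] cap-TCP z 0.0455
```

move_arm --pt "-0.1 -0.2 0.5 0" --pt "0 0 0.8 0" --pt "0 0 0.5 0" --pt "0 0 0.3 0" --pt "0 0 0 0" --pt "0 0 0.15 0" --pt "0 0 0 0" --pt "0 0 0 0"

```text
time_s: 13.52
ee_pos: [0.6426, 0.203, 0.0577]
ee_rot: [0.0, 0.707, 0.707, 0.0]
ft_force: [-0.1, -0.1, -1.6]
grip_width: 0.419
```

move_arm --pt "0 0 0.15 0" --pt "0 0 0 0" --pt "0 0 0.1 0" --pt "0 0 0 0" --pt "0 0 0 0"

```text
time_s: 13.93
ee_pos: [0.643, 0.2033, 0.0572]
ee_rot: [0.0, 0.707, 0.707, 0.0]
ft_force: [-2.3, -0.1, 7.8]
grip_width: 0.422
```

Contact at 0.0572, as predicted. I'll release with a half opening (about 65 mm) and retreat.

move_arm --pt "0 0 0 0" --pt "0 0 0 0" --pt "0 0 0 0" --pt "0 0 0 0" --pt "0 0 0 0" --pt "0 0 0 0" --gripper 0.25

```text
time_s: 14.43
ee_pos: [0.6422, 0.2029, 0.0546]
ee_rot: [-0.0, 0.707, 0.707, -0.0]
ft_force: [0.6, -0.3, -0.3]
grip_width: 0.749
```

move_arm --pt "0 0 -0.5 0" --pt "0 0 -1.5 0" --pt "0 0 -3 0" --pt "0 0 -4 0" --pt "0 0 -3 0" --pt "0 0 -1 0" --pt "0 0 0 0"

```text
time_s: 15.02
ee_pos: [0.6459, 0.2038, 0.1916]
ee_rot: [0.003, 0.707, 0.707, 0.005]
ft_force: [0.5, -0.1, -0.4]
grip_width: 0.749
```

```bash
python3 - <<'E'
from h import *
to(.4426,.2938,.15,0)
E
```

```text
t15.02 TCP [0.6459 0.2038 0.1916] yaw -0.0 turn -0.0 before [  8.98 -20.37   3.97] after [  8.99 -20.37   3.97] j6 0.24 tilt [ 0.01   0.003 -1.   ]
```

move_arm --pt "0.7 -1.6 0 0" --pt "1.3 -3 0 0" --pt "1.5 -3.4 0 0" --pt "1.5 -3.4 0 0" --pt "1.5 -3.4 0 0" --pt "1.5 -3.2 1 0" --pt "1 -2.4 1.5 0" --pt "0 0 1 0"

```text
time_s: 15.68
ee_pos: [0.4315, 0.293, 0.147]
ee_rot: [-0.002, 0.706, 0.708, -0.004]
ft_force: [-0.9, -0.1, -0.9]
grip_width: 0.749
```

move_arm --pt "0 0 0 0" --pt "0 0 0 0" --pt "0 0 0 0" --pt "0 0 0 0"

```text
time_s: 16.02
ee_pos: [0.4401, 0.2929, 0.1507]
ee_rot: [0.0, 0.708, 0.707, 0.001]
ft_force: [-0.0, 0.1, -0.3]
grip_width: 0.752
```

```bash
python3 - <<'E'
from h import *
to(.4426,.2938,.048,0)
E
```

```text
t16.02 TCP [0.4401 0.2929 0.1507] yaw -0.1 turn -0.1 before [ 0.09  0.23 10.27] after [ 0.09  0.23 10.27] j6 0.51 tilt [ 0.002  0.001 -1.   ]
```

move_arm --pt "0.1 0.2 1 0" --pt "0 0 2.2 0" --pt "0 0 2.5 0" --pt "0 0 2.3 0" --pt "0 0 1.5 0" --pt "0 0 0.7 0" --pt "0 0 0 0" --pt "0 0 0 0"

```text
time_s: 16.68
ee_pos: [0.441, 0.294, 0.048]
ee_rot: [0.0, 0.707, 0.707, 0.0]
ft_force: [-0.1, 0.7, 0.6]
grip_width: 0.748
```

move_arm --pt "0 0 0 0" --pt "0 0 0 0" --pt "0 0 0 0" --pt "0 0 0 0" --pt "0 0 0 0" --pt "0 0 0 0" --pt "0 0 0 0" --pt "0 0 0 0" --gripper 1

```text
time_s: 17.35
ee_pos: [0.4418, 0.2947, 0.0496]
ee_rot: [0.001, 0.707, 0.707, 0.002]
ft_force: [0.5, 0.1, 5.9]
grip_width: 0.42
```

move_arm --pt "0 0 0 0" --pt "0 0 -0.5 0" --pt "0 0 -2 0" --pt "0 0 -4 0" --pt "0 0 -4 0" --pt "0 0 -3.5 0" --pt "0 0 0 0" --pt "0 0 0 0"

```text
time_s: 18.02
ee_pos: [0.4419, 0.295, 0.1909]
ee_rot: [0.001, 0.707, 0.707, 0.003]
ft_force: [-0.4, 0.1, -1.5]
grip_width: 0.42
```

```bash
python3 - <<'E'
from h import *
to(.6441,.0706,.19,0)
b=viewer.snapshot("side")[...,::-1]; print(hsvc(b,(150,40,290,150),*COL["green"]))
E
```

```text
t18.02 TCP [0.4419 0.295  0.1909] yaw -0.0 turn -0.0 before [-22.44  20.22   0.13] after [-22.44  20.22   0.13] j6 0.51 tilt [ 0.005  0.003 -1.   ]
(array([219.25714286,  88.97142857]), np.int32(35))
```

Lifted. Carrying it to the middle well.

move_arm --pt "-1.5 1.4 0 0" --pt "-2.8 2.5 0 0" --pt "-3 2.7 0 0" --pt "-3 2.7 0 0" --pt "-3 2.7 0 0" --pt "-3 2.7 0 0" --pt "-2.8 2.5 0 0" --pt "-2 1.8 0 0"

```text
time_s: 18.73
ee_pos: [0.6301, 0.0799, 0.1846]
ee_rot: [-0.001, 0.708, 0.706, -0.002]
ft_force: [0.7, 0.9, -0.5]
grip_width: 0.417
```

move_arm --pt "-1.3 1.2 0 0" --pt "0 0 0 0" --pt "0 0 0 0" --pt "0 0 0 0" --pt "0 0 0 0" --pt "0 0 0 0"

```text
time_s: 19.23
ee_pos: [0.6411, 0.0711, 0.1874]
ee_rot: [-0.001, 0.707, 0.708, -0.001]
ft_force: [0.1, 0.5, -1.0]
grip_width: 0.42
```

```bash
python3 chk.py green .6441 .0706
```

```text
t19.23 TCP [0.6411 0.0711 0.1874] yaw 0.1 turn 0.1 before [-0.05  0.32 13.04] after [-0.05  0.32 13.04] j6 0.04 tilt [-0.002  0.    -1.   ]
cap px [304.2 118.2] 60 cap x,z at TCP y: [0.6422 0.0711 0.2332] cap-TCP z 0.0455
```

move_arm --pt "0 0.2 0 0" --pt "0 0 2 0" --pt "0 0 3 0" --pt "0 0 3 0" --pt "0 0 2 0" --pt "0 0 0.8 0" --pt "0 0 0 0" --pt "0 0 0 0"

```text
time_s: 19.95
ee_pos: [0.6448, 0.0702, 0.0806]
ee_rot: [0.0, 0.707, 0.707, 0.0]
ft_force: [-0.0, -0.6, -1.3]
grip_width: 0.417
```

```bash
python3 chk.py green .6441 .0706
```

```text
t19.95 TCP [0.6448 0.0702 0.0806] yaw 0.0 turn 0.0 before [ 0.04 -0.08  2.36] after [ 0.04 -0.08  2.36] j6 0.04 tilt [ 0.001  0.    -1.   ]
cap px [304.5 165.4] 61 cap x,z at TCP y: [0.6455 0.0702 0.127 ] cap-TCP z 0.0452
```

move_arm --pt "0 0 0.5 0" --pt "0 0 0.8 0" --pt "0 0 0.5 0" --pt "0 0 0.3 0" --pt "0 0 0 0" --pt "0 0 0.2 0" --pt "0 0 0 0" --pt "0 0 0 0"

```text
time_s: 20.67
ee_pos: [0.6444, 0.07, 0.0577]
ee_rot: [0.0, 0.707, 0.707, -0.0]
ft_force: [-1.7, 0.4, 3.4]
grip_width: 0.423
```

move_arm --pt "0 0 0.1 0" --pt "0 0 0 0" --pt "0 0 0 0"

```text
time_s: 20.92
ee_pos: [0.6445, 0.0699, 0.0576]
ee_rot: [0.0, 0.707, 0.707, -0.0]
ft_force: [-2.8, -0.7, 7.1]
grip_width: 0.423
```

Floor contact. Release and retreat.

move_arm --pt "0 0 0 0" --pt "0 0 0 0" --pt "0 0 0 0" --pt "0 0 0 0" --pt "0 0 0 0" --pt "0 0 0 0" --gripper 0.25

```text
time_s: 21.42
ee_pos: [0.6443, 0.07, 0.0557]
ee_rot: [-0.0, 0.707, 0.707, -0.0]
ft_force: [0.2, 0.0, -0.6]
grip_width: 0.749
```

move_arm --pt "0 0 -0.5 0" --pt "0 0 -1.5 0" --pt "0 0 -3 0" --pt "0 0 -4 0" --pt "0 0 -3 0" --pt "0 0 -1 0" --pt "0 0 0 0"

```text
time_s: 22.0
ee_pos: [0.6479, 0.0702, 0.1924]
ee_rot: [0.004, 0.707, 0.707, 0.004]
ft_force: [-0.2, -0.3, -0.1]
grip_width: 0.748
```

```bash
python3 - <<'E'
from h import *
to(.4415,.1298,.15,0)
E
```

```text
t22.00 TCP [0.6479 0.0702 0.1924] yaw -0.0 turn -0.0 before [  5.96 -20.68   4.02] after [  5.96 -20.68   4.02] j6 0.04 tilt [ 0.011  0.    -1.   ]
```

move_arm --pt "0.5 -1.7 0 0" --pt "0.9 -3 0 0" --pt "1 -3.4 0 0" --pt "1 -3.4 0 0" --pt "1 -3.4 0 0" --pt "1 -3.2 1 0" --pt "0.6 -2.3 1.5 0" --pt "0 0 1 0"

```text
time_s: 22.67
ee_pos: [0.4327, 0.1302, 0.1476]
ee_rot: [-0.003, 0.706, 0.708, -0.004]
ft_force: [-1.1, -0.3, -0.0]
grip_width: 0.75
```

move_arm --pt "0 0 0 0" --pt "0 0 0 0" --pt "0 0 0 0" --pt "0 0 0 0"

```text
time_s: 23.0
ee_pos: [0.4422, 0.1299, 0.1518]
ee_rot: [0.001, 0.707, 0.707, 0.001]
ft_force: [0.5, 0.2, 0.3]
grip_width: 0.749
```

```bash
python3 - <<'E'
from h import *
to(.4415,.1298,.048,0)
E
```

```text
t23.00 TCP [0.4422 0.1299 0.1518] yaw -0.1 turn -0.1 before [-1.000e-02 -9.000e-02  1.038e+01] after [-1.000e-02 -9.000e-02  1.038e+01] j6 0.19 tilt [ 0.002  0.    -1.   ]
```

move_arm --pt "0 0 1 0" --pt "0 0 2.3 0" --pt "0 0 2.5 0" --pt "0 0 2.3 0" --pt "0 0 1.5 0" --pt "0 0 0.7 0" --pt "0 0 0 0" --pt "0 0 0 0"

```text
time_s: 23.67
ee_pos: [0.4408, 0.1299, 0.048]
ee_rot: [-0.0, 0.707, 0.707, -0.0]
ft_force: [-0.1, 0.7, 0.3]
grip_width: 0.747
```

move_arm --pt "0 0 0 0" --pt "0 0 0 0" --pt "0 0 0 0" --pt "0 0 0 0" --pt "0 0 0 0" --pt "0 0 0 0" --pt "0 0 0 0" --pt "0 0 0 0" --gripper 1

```text
time_s: 24.33
ee_pos: [0.4416, 0.1303, 0.0494]
ee_rot: [0.001, 0.707, 0.707, 0.001]
ft_force: [0.0, 0.3, 6.0]
grip_width: 0.416
```

move_arm --pt "0 0 0 0" --pt "0 0 -0.5 0" --pt "0 0 -2 0" --pt "0 0 -4 0" --pt "0 0 -4 0" --pt "0 0 -3.5 0" --pt "0 0 0 0" --pt "0 0 0 0"

```text
time_s: 25.0
ee_pos: [0.4423, 0.1304, 0.1908]
ee_rot: [0.002, 0.707, 0.707, 0.003]
ft_force: [-0.5, 0.1, -1.2]
grip_width: 0.422
```

```bash
python3 - <<'E'
from h import *
to(.645,-.0614,.19,0)
b=viewer.snapshot("side")[...,::-1]; print(hsvc(b,(150,40,290,150),*COL["yellow"]))
E
```

```text
t25.00 TCP [0.4423 0.1304 0.1908] yaw -0.0 turn -0.0 before [-19.18  20.27   0.19] after [-19.18  20.27   0.19] j6 0.19 tilt [ 0.006  0.001 -1.   ]
(array([211.51612903, 108.48387097]), np.int32(62))
```

move_arm --pt "-1.4 1.4 0 0" --pt "-2.4 2.5 0 0" --pt "-2.6 2.7 0 0" --pt "-2.6 2.7 0 0" --pt "-2.6 2.7 0 0" --pt "-2.5 2.7 0 0" --pt "-2.3 2.5 0 0" --pt "-1.7 1.8 0 0"

```text
time_s: 25.72
ee_pos: [0.6302, -0.0531, 0.1845]
ee_rot: [-0.002, 0.708, 0.707, -0.002]
ft_force: [-0.4, -0.1, -0.1]
grip_width: 0.415
```

move_arm --pt "-1.1 1.2 0 0" --pt "0 0 0 0" --pt "0 0 0 0" --pt "0 0 0 0" --pt "0 0 0 0" --pt "0 0 0 0"

```text
time_s: 26.22
ee_pos: [0.6412, -0.0609, 0.1875]
ee_rot: [-0.001, 0.707, 0.707, -0.0]
ft_force: [0.5, 0.3, -1.1]
grip_width: 0.42
```

```bash
python3 chk.py yellow .645 -.0614
```

```text
t26.22 TCP [ 0.6412 -0.0609  0.1875] yaw 0.1 turn 0.1 before [-0.05  0.4  13.05] after [-0.05  0.4  13.05] j6 -0.16 tilt [-0.002  0.    -1.   ]
cap px [308.1 141.2] 107 cap x,z at TCP y: [ 0.6418 -0.061   0.2343] cap-TCP z 0.0465
```

move_arm --pt "0 0.2 0 0" --pt "0 0 2 0" --pt "0 0 3 0" --pt "0 0 3 0" --pt "0 0 2 0" --pt "0 0 0.8 0" --pt "0 0 0 0" --pt "0 0 0 0"

```text
time_s: 26.93
ee_pos: [0.6448, -0.0619, 0.0806]
ee_rot: [0.0, 0.707, 0.707, 0.0]
ft_force: [0.8, 0.4, -0.6]
grip_width: 0.417
```

```bash
python3 chk.py yellow .645 -.0614
```

```text
t26.93 TCP [ 0.6448 -0.0619  0.0806] yaw 0.0 turn 0.0 before [0.05 0.02 2.36] after [0.05 0.02 2.36] j6 -0.16 tilt [ 0.001 -0.    -1.   ]
cap px [308.1 194.1] 98 cap x,z at TCP y: [ 0.645  -0.0621  0.1271] cap-TCP z 0.0453
```

move_arm --pt "0 0 0.5 0" --pt "0 0 0.8 0" --pt "0 0 0.5 0" --pt "0 0 0.3 0" --pt "0 0 0 0" --pt "0 0 0.2 0" --pt "0 0 0 0" --pt "0 0 0 0"

```text
time_s: 27.65
ee_pos: [0.6446, -0.0621, 0.0575]
ee_rot: [0.0, 0.707, 0.707, 0.0]
ft_force: [-1.0, -0.0, 2.1]
grip_width: 0.42
```

move_arm --pt "0 0 0.1 0" --pt "0 0 0 0" --pt "0 0 0 0"

```text
time_s: 27.9
ee_pos: [0.6446, -0.0621, 0.0575]
ee_rot: [0.0, 0.707, 0.707, 0.0]
ft_force: [-2.1, -0.7, 6.3]
grip_width: 0.416
```

Floor contact. I'll open less this time because the jar is near, then go up and back towards the robot.

move_arm --pt "0 0 0 0" --pt "0 0 0 0" --pt "0 0 0 0" --pt "0 0 0 0" --pt "0 0 0 0" --pt "0 0 0 0" --gripper 0.3

```text
time_s: 28.4
ee_pos: [0.6443, -0.062, 0.0558]
ee_rot: [-0.0, 0.707, 0.707, -0.0]
ft_force: [0.0, -0.3, -0.4]
grip_width: 0.698
```

move_arm --pt "0 0 -0.5 0" --pt "0 0 -1.5 0" --pt "0 0 -3 0" --pt "0 0 -4 0" --pt "0 0 -4 0" --pt "0 0 -4 0" --pt "0 0 -2 0" --pt "0 0 0 0"

```text
time_s: 29.07
ee_pos: [0.649, -0.0627, 0.2562]
ee_rot: [0.006, 0.707, 0.707, 0.005]
ft_force: [0.4, 0.3, 0.2]
grip_width: 0.7
```

move_arm --pt "2 -3 0 0" --pt "2 -3.5 0 0" --pt "2 -3.5 0 0" --pt "2 -3.5 0 0" --pt "2 -3.5 0 0" --pt "2 -3.5 0 0" --pt "2 -3.5 0 0" --pt "2 -3 0 0"

```text
time_s: 29.73
ee_pos: [0.3715, 0.0985, 0.2458]
ee_rot: [-0.0, 0.707, 0.707, -0.0]
ft_force: [0.1, 0.3, 0.1]
grip_width: 0.701
```

move_arm --pt "3 0 0 0" --pt "4 0 0 0" --pt "4 0 0 0" --pt "4 0 0 0" --pt "3 0 0 0" --pt "2 0 0 0" --pt "0 0 0 0" --pt "0 0 0 0"

```text
time_s: 30.4
ee_pos: [0.3738, 0.2984, 0.246]
ee_rot: [0.0, 0.706, 0.708, -0.001]
ft_force: [0.2, -0.2, -0.6]
grip_width: 0.696
```

```bash
python3 - <<'E'
from h import *
to(.4,.3,.3,0)
a=viewer.snapshot("top")[...,::-1];b=viewer.snapshot("side")[...,::-1]
cv2.imwrite("pics/topf.png",a);cv2.imwrite("pics/sidef.png",b)
A=cv2.resize(a[120:260,190:410],(660,420),interpolation=2)
B=cv2.resize(b[120:330,190:360],(486,600),interpolation=2)
cv2.imwrite("pics/f1.png",A);cv2.imwrite("pics/f2.png",B)
E
```

```text
t30.40 TCP [0.3738 0.2984 0.246 ] yaw 0.1 turn 0.1 before [ 0.15  2.62 -5.41] after [ 0.16  2.62 -5.41] j6 0.58 tilt [-0.001 -0.001 -1.   ]
```

View pics/f1.png

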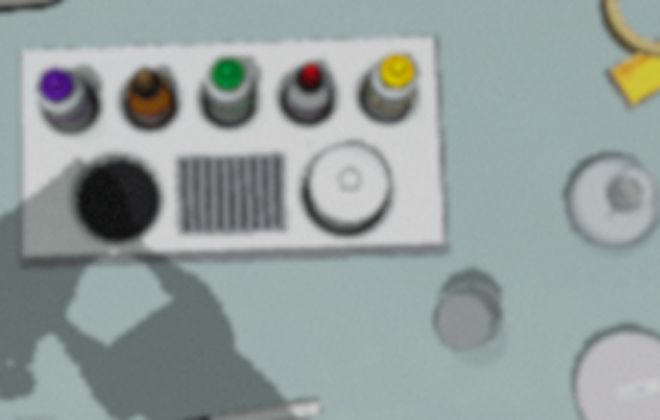

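View pics/f2.png

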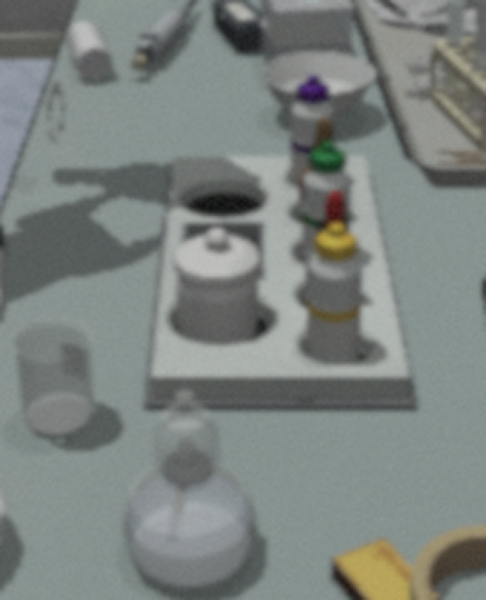

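The top crop shows the row violet, amber, green, red, yellow from left to right. The jar is in the right front well, and the lamp and beaker have not moved. The side crop shows everything upright. One numeric check, then I hand in.

```bash
python3 - <<'E'
from h import *
from workcell import workorder
a=cv2.imread("pics/topf.png");b=cv2.imread("pics/sidef.png")
w=dict(green=(.6441,.0706),yellow=(.645,-.0614),violet=(.6432,.2026)); ok=1
for k in COL:
    p,_=hsvc(a,(190,120,350,175),*COL[k]); q,_=hsvc(b,(280,140,330,250),*COL[k]); P,r=tri(p,q); e=(P[:2]-w[k])*1e3
    print(k,P.round(4),"off mm",e.round(1),"res",round(r,2)); ok&=np.hypot(*e)<9
P,r=tri((190+349/3,120+180/3),(190+217/2.857,120+238/2.857)); print("jar",P.round(4),r,"want .5638 -.0249")
if ok: workorder.close_job(); print("closed")
E
```

```text
green [0.6447 0.0688 0.1058] off mm [ 0.6 -1.8] res 0.27
yellow [ 0.6435 -0.0626  0.1059] off mm [-1.5 -1.2] res 0.16
violet [0.6401 0.2031 0.1042] off mm [-3.1  0.5] res 0.11
jar [ 0.5624 -0.0246  0.0859] 0.489121153694839 want .5638 -.0249
the job is handed in; nothing more can be done
closed
```

The stain rack is set up and the job was handed in at about 30 s of robot time. I moved the jar first, then the violet, green and yellow bottles, and lowered each until it touched the well floor before letting go.

- **Order:** the final pictures show violet, amber, green, red, yellow along the row, left to right. The jar stands in the front well by red and yellow.
- **Position:** measured from both cameras, violet is about 3 mm from its well centre, green 2 mm, yellow 2 mm and the jar 1.5 mm. Heights put all four on the well floors, and all look upright.
- **Left alone:** the droppers, lamp and beaker look upright and unmoved, judged by eye in the pictures rather than measured.

No check failed or disagreed. I viewed 10 pictures out of the budget of 14.

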